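Open the push-and-turn solvent bottle

ROBOT

A 6-joint arm with a two-finger parallel gripper is mounted at the origin on a cart in front of the work surface, level with it; the furniture and walls round the work are solid. World frame = base frame: x ahead of the robot, y to its left, z up, the work surface at z = 0. Lengths are in m, angles in degrees, forces in N, time in s.
With the tool pointing down it reaches from about 0.25 to 0.725 m from the base axis. Payload 9.7 kg.
Tool frame: the origin (TCP) lies midway between the tips of the shut fingers; the grasp point (between the pads) lies 19 mm behind it; z points along the fingers, y is the line along which they close (so a half turn about z gives the same grasp; the last joint's range is limited). The gripper opens to 85 mm and grips with 20 to 120 N. Pads are 22 mm wide; open, the fingers measure 114 mm over their backs; the gripper's body (76 mm by 85 mm) begins 54 mm behind the grasp point. The pads swing forward as they close: fully open they stand 13 mm farther back than shut.
Start: joints at [63.14, 4.979, 10.078, 95.1, 0, 90], TCP at [0.248, 0.491, 0.231] pointing down, gripper open.
Joint ranges: [-179.16, 179.16], [-48.56, 103.87], [-65.8, 70.77], [-126.05, 130.52], [-82.76, 87.17], [-180, 180]. Speed limits (degrees/s): [127.2, 127.2, 147.25, 180, 180, 180].

INTERFACE

Orientations are given as [roll, pitch, yaw] about the fixed x, y, z axes, in that order (R = Rz(yaw) Ry(pitch) Rx(roll)).
In Python, from workcell import bot gives the robot as it stands.
- The arm moves only by the shell command python3 -m crank 'ROWS' [FORCE]. ROWS is JSON, a list of rows, each an object with "gripper": the finger opening in mm, from 0 to 85.4; "travel": the shift along the tool's x, y, z in mm, a list of three; "twist": the turn, a rotation vector about the tool's x, y, z in rad, a list of three. In form: [{"gripper": gripper, "travel": [tx, ty, tz], "twist": [rx, ry, rz]}, ...]. A call has 1 to 12 rows; each row shifts and turns the commanded pose from where the row before left it, along the tool's axes as they then stand; what a row does not reach is not made up. A row lasts 1/8 s, in which the tool goes at most 62.5 mm and 10.7 degrees, less where a joint would pass 70% of its speed; a pose out of reach is approached as far as the arm can. A call is refused whole if a number of a shift passes 62.5 or a number of a turn 0.188, either way. A call with a gripper value outside its range is refused whole. The fingers move at their own pace and stop on an object; FORCE is the grip in N (left out, the last holds). Time passes only in rows, so rows that do not move let the fingers close. It gives the time, the measured TCP pose, the force, the opening and the grip force at its end, in the units of the state.
- bot.get_obs(): the state, without advancing time (a new reading comes with each control period).
- bot.camera(name): name is "side" or "top" or "wrist"; returns the picture (420x560x3 uint8, red, green, blue); there is no depth.
- bot.calibration(name): a dict with "vfov" (degrees; the focal length in pixels is half the picture's height over the tangent of half this angle, whatever the lens; pixels are square), "cx", "cy" (the principal point, pixels), "camera_from_world" (4x4, takes a point from world to camera coordinates). Camera axes: x right, y down, z forward; pixel columns grow to the right and rows downward; lengths in m; the calibration is good to about 2 mm. The wrist camera is an equidistant fisheye: a pixel r from the principal point sees the ray r / f radians off the axis. A picture is of the moment at which its call begins: read the wrist's pose just before it. calibration takes no time and is no camera call; for the wrist camera it gives the pose at the moment of the call.
- bot.job_done(): hands the job in; it is judged then, once.
The state is a dict: "time": time; "q": joint angles; "qd": joint speeds; "joint_efforts": joint torques, N m; "ee_pos": TCP position; "tcp_rot": TCP orientation; "wrist_force": force on the tool from outside, world axes, zero at the start; "torque": the same for the moment, N m; "opening": finger opening in m; "grasp_force": force on a finger pad.
Only numpy, scipy, OpenCV 4.12 (cv2) and the standard library are available. Lean on these libraries where they do the work, as an engineer would, in place of code of your own. Each camera call takes 0.05 s, during which the arm holds its last target. There are 200 camera calls.

TASK

Open the brown head-cleaner bottle: its white child-resistant cap must be pressed down firmly, but not forced, and kept pressed while it is turned anticlockwise, since turning alone only slips round idly. Then lift the cap off and set it down gently, upright, in the middle of the round steel parts dish. Leave the other things on the desk where they are.

Things in the scene. Friction and masses are not known exactly. Their poses are not given: they have to be found in the camera images.
- cap_grip (a point): Centre of the cap's outer shell, where it is gripped: a white knurled upright cylinder 48 mm in diameter, 21 mm high (10.5 mm above and below this point). z is up along the cap's axis; x and y turn with the shell. Not pressed, the shell is held up by a spring and turns idly both ways.
- cap_top (a point): Centre of the shell's flat top, 10.5 mm above cap_grip. The shell goes down 3 to 11 mm under 4 to 7 N of spring force, then meets a hard stop; the depth differs from cap to cap and cannot be seen. About 10 to 15 N, kept up while turning, holds its clutch teeth in mesh; over 30 N between cap and bottle, with the side loads of turning, is too much.
- cap_teeth (a point): Point on the axis inside the cap, 9.5 mm below cap_grip, near its 12 hidden clutch teeth (2 mm high, 30 degrees apart, set deeper in some caps than in others). The shell may first land on their tips; within a turn of 30 degrees it then drops up to 2 mm further, and has to be pressed after with the same force. So up to 30 degrees of turn may pass before the inner cap is taken along.
- cap: Whole cap, 70 to 130 g, given by its inner part, whose orange collar (44 mm across) shows below the white shell. Origin: centre of the cap's underside, 24.5 mm below cap_grip while not pressed; z up; x along the white pointer on the collar. It is locked while x lies along the bottle's x, free once turned 30 degrees anticlockwise from above, and meets a stop at about 85 degrees.
- bottle: Brown bottle, 62 mm in diameter, clamped in a heavy round grey stand, 110 mm in diameter, fixed to the desk. Origin: centre of the stand's underside; z up; x along the white mark on the bottle's shoulder. The shoulder ends 78 mm up; the rim of the 26 mm neck is 100 mm up. The freed cap lifts straight off: raised by 15 mm it is clear of the neck.
- dish_floor (a point): Centre of the inner floor of the round steel parts dish, fixed on the desk, 4.5 mm above the desk; inner diameter 105 mm, its rim 8 mm above this floor.
- splicing_block: White splicing block 26x115x13 mm, bystander; origin at the centre of its underside.
- player: Grey and black tape player 95x128x27 mm, bystander; origin at the centre of its underside.
- screwdriver: Red-handled screwdriver 148 mm long, bystander.
- roll_yellow: Yellow roll of tape 108 mm in diameter, 13 mm high, bystander.
- pen_1: Blue and white marker pen 135 mm long, bystander.

How it is judged (in metres and radians):
On the way, in this order (a step that is already met when the one before it is completed fails the run):
1. the inner cap has been turned loose while still on the neck (angle between the x axis of cap and the x axis of bottle, either way round above 0.52 rad and z of cap in the frame of bottle below 0.098 m and horizontal distance between cap and bottle below 0.01 m), for 0.1 s.
2. the cap has been lifted clear of the bottle (z of cap in the frame of bottle above 0.105 m), for 0.1 s.
At the end, for the whole second after the job is handed in: The cap stands upright (within 0.1 rad) and at rest on the floor of the dish (its underside within 4 mm of it), its axis within 20 mm of the dish's centre (horizontal distance between cap and dish_floor below 0.02 m and z of cap in the frame of dish_floor between -0.004 and 0.004 m and angle between cap's own z axis and vertical below 0.1 rad and linear speed of cap below 0.02 m/s); the robot touches nothing.
It fails at once if the cap and the bottle press on each other with more than 30 N (contact force between cap and bottle above 30 N).
It fails at once if the cap is dropped or thrown: it moves faster than 0.5 m/s while no finger touches it (linear speed of cap above 0.5 m/s and contact force between the fingers and cap below 0.05 N).
It fails at once if a bystander is moved by more than 20 mm (distance of any of splicing_block, player, screwdriver, roll_yellow, pen_1 from where it was at the start of the episode above 0.02 m).
It also fails if it takes over 72 s, if anything falls off the work surface, if the arm or the gripper's body presses on something with over 40 N, if the wrist force passes 120 N, or if a joint passes its speed limit or range.

## Working session

There is one attempt and no reset: what is moved stays moved. The work goes in short steps, Python scripts to look and compute and a shell command to move; the robot and the scene stay as the last step left them, time stands still between calls to the robot, and variables do not carry over. Pictures are saved under pics/ and viewed, at most 10 in all, crops included, and the job is handed in when it is done.

```bash
mkdir -p pics; ls
python3 - <<'E'
from workcell import bot
import cv2
o=bot.get_obs();print(o)
for n in("top","side"):
    im=bot.camera(n);cv2.imwrite(f"pics/{n}0.png",im[:,:,::-1]);print(n,bot.calibration(n))
E
```

```text
pics
{'time': 0.0, 'q': array([ 6.31400863e+01,  5.01085225e+00,  1.00302193e+01,  9.50992222e+01,
       -6.59161650e-04,  8.99995755e+01]), 'qd': array([-9.06468883e-02,  3.72081802e-02, -4.03721764e-02,  8.51185108e-02,
        2.30926970e-02,  1.65575804e-05]), 'joint_efforts': array([ 2.64500068e-04, -5.20389569e+01,  4.64802825e+01,  1.61802757e-02,
        1.24253742e-05, -2.45913600e-05]), 'ee_pos': array([0.24838452, 0.49043551, 0.23054752]), 'tcp_rot': array([-1.79920145e+02,  6.58569337e-04,  1.53140512e+02]), 'wrist_force': array([-0.22386888,  0.1408924 , -0.34057498]), 'torque': array([-0.05228802, -0.04426394, -0.02239688]), 'grasp_force': 0.0, 'opening': 0.08556172071068685}
top {'vfov': 47.25395398180796, 'cx': 276.19601298891536, 'cy': 219.4417294231268, 'camera_from_world': array([[ 1.65503326e-02, -9.99862811e-01, -6.67407961e-04,
        -4.95265204e-02],
       [-9.98372052e-01, -1.64892100e-02, -5.46017497e-02,
         5.34506326e-01],
       [ 5.45832540e-02,  1.56999857e-03, -9.98507989e-01,
         1.26314672e+00],
       [ 0.00000000e+00,  0.00000000e+00,  0.00000000e+00,
         1.00000000e+00]])}
side {'vfov': 52.7211966516473, 'cx': 282.8017211642753, 'cy': 211.02165597492527, 'camera_from_world': array([[ 0.9991282 ,  0.03601012, -0.02112153, -0.5337798 ],
       [-0.00604114, -0.37589991, -0.92664058,  0.05912408],
       [-0.04130802,  0.92596033, -0.37535466,  1.40020067],
       [ 0.        ,  0.        ,  0.        ,  1.        ]])}
```

View pics/top0.png

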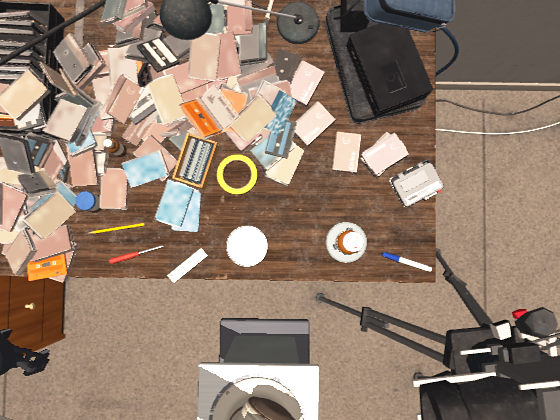

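View pics/side0.png

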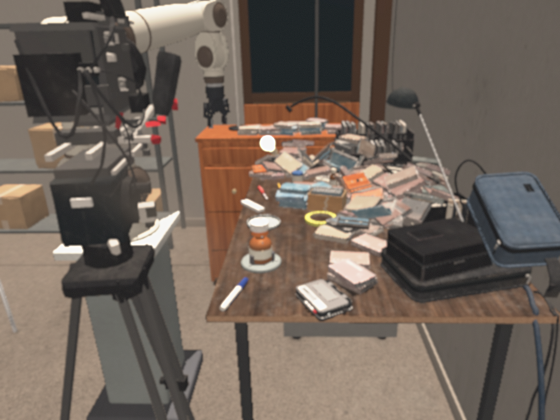

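The top view shows the white cap at about (352,241) above the stand at (346,242), the dish at (247,246), and the pen at (407,262). The side view shows the cap at about (259,225), the stand at (261,262) and the dish at (265,222).

```bash
cat > h.py <<'E'
import numpy as np, cv2
from workcell import bot
def ray(c,u,v,fish=False):
    f=210/np.tan(np.radians(c['vfov']/2)); M=np.array(c['camera_from_world']); R=M[:3,:3]; o=-R.T@M[:3,3]
    x,y=u-c['cx'],v-c['cy']
    if fish:
        r=np.hypot(x,y)+1e-9; t=r/f; d=np.array([x/r*np.sin(t),y/r*np.sin(t),np.cos(t)])
    else: d=np.array([x,y,f])/np.linalg.norm([x,y,f])
    return o,R.T@d
def plane(c,u,v,z,fish=False):
    o,d=ray(c,u,v,fish); return o+d*(z-o[2])/d[2]
def tri(a,b):
    (o1,d1),(o2,d2)=a,b
    s,t=np.linalg.lstsq(np.c_[d1,-d2],o2-o1,rcond=None)[0]
    p,q=o1+s*d1,o2+t*d2; return (p+q)/2,np.linalg.norm(p-q)
E
python3 - <<'E'
from h import *
t=cv2.imread('pics/top0.png');s=cv2.imread('pics/side0.png')
a=cv2.resize(t[205:285,320:440],None,fx=5,fy=5,interpolation=cv2.INTER_NEAREST)[:,:400]
b=cv2.resize(s[205:285,220:300],None,fx=5,fy=5,interpolation=cv2.INTER_NEAREST)
cv2.imwrite('pics/crop.png',np.hstack([a,b]))
ct=bot.calibration('top')
for n,(u,v),r in(('dish',(247,246),30),('cap',(352,241),14)):
    g=t[v-r:v+r,u-r:u+r].min(2)
    m=(g>(150 if n=='dish' else 215)).astype(np.uint8)
    c=max(cv2.findContours(m,0,2)[0],key=cv2.contourArea)
    (x,y),R=cv2.minEnclosingCircle(c);print(n,x+u-r,y+v-r,R,plane(ct,x+u-r,y+v-r,.012 if n=='dish' else .115))
print(plane(ct,346,242,.01))
E
```

```text
dish 246.35567092895508 245.65463829040527 20.814407348632812 [0.4642829  0.03750633 0.012     ]
cap 355.5 240.5 14.23034954071045 [ 0.48138747 -0.23564769  0.115     ]
[ 0.47839464 -0.22761202  0.01      ]
```

View pics/crop.png

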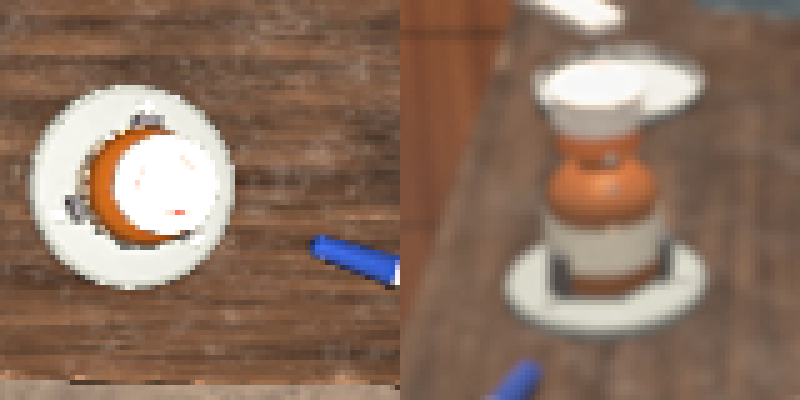

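The crop shows the stand centre at top-image pixel (346.4,242.4), the cap top centre at (353.2,241.8), and the cap top in the side view at about (258.5,221.8).

Run:
```python
from h import *
ct,cs=bot.calibration('top'),bot.calibration('side')
print(tri(ray(ct,353.2,241.8),ray(cs,258.5,221.8)))
for z in(.11,.12,.13):print(z,plane(ct,353.2,241.8,z))
print(plane(ct,346.4,242.4,.01),plane(cs,261,261,.01))
c=bot.calibration('wrist');print(c)
o=bot.get_obs();print(np.linalg.inv(c['camera_from_world'])[:3,3]-o['ee_pos'],o['tcp_rot'])
```

```text
(array([ 0.47933638, -0.22870106,  0.12258275]), np.float64(0.002614273452895258))
0.11 [ 0.47817152 -0.23084496  0.11      ]
0.12 [ 0.47806425 -0.22925098  0.12      ]
0.13 [ 0.47795698 -0.227657    0.13      ]
[ 0.47734782 -0.22868654  0.01      ] [ 0.4834962  -0.23788628  0.01      ]
{'vfov': 65.70646984690485, 'cx': 279.96003148091785, 'cy': 204.78298567822472, 'camera_from_world': array([[ 4.52497720e-01,  8.91765558e-01, -5.72471317e-05,
        -5.49184954e-01],
       [ 8.49925431e-01, -4.31247860e-01,  3.02740889e-01,
        -3.86159924e-02],
       [ 2.69949210e-01, -1.37038218e-01, -9.53072899e-01,
         3.79408259e-01],
       [ 0.00000000e+00,  0.00000000e+00,  0.00000000e+00,
         1.00000000e+00]])}
[-0.06950991  0.03461419  0.14260728] [-1.79932019e+02 -1.10554214e-03  1.53139207e+02]
```

```bash
python3 -m crank '[{"gripper":85,"travel":[-43,-43,0],"twist":[0,0,0]},{"gripper":85,"travel":[-43,-43,0],"twist":[0,0,0]},{"gripper":85,"travel":[-43,-43,0],"twist":[0,0,0]},{"gripper":85,"travel":[-43,-43,0],"twist":[0,0,0]},{"gripper":85,"travel":[-43,-43,0],"twist":[0,0,0]},{"gripper":85,"travel":[-43,-43,0],"twist":[0,0,0]},{"gripper":85,"travel":[-43,-43,0],"twist":[0,0,0]},{"gripper":85,"travel":[-43,-43,0],"twist":[0,0,0]},{"gripper":85,"travel":[-43,-43,0],"twist":[0,0,0]},{"gripper":85,"travel":[-43,-43,0],"twist":[0,0,0]},{"gripper":85,"travel":[-30,-30,0],"twist":[0,0,0]},{"gripper":85,"travel":[0,0,0],"twist":[0,0,0]}]' 20
cat >> h.py <<'E'
def axes():
    from scipy.spatial.transform import Rotation as Ro
    o=bot.get_obs(); return o,Ro.from_euler('xyz',o['tcp_rot'],degrees=True).as_matrix()
def need(p):
    o,R=axes(); return np.round(R.T@(np.array(p)-o['ee_pos'])*1000,1)
E
python3 - <<'E'
from h import *
o,_=axes();print(o['ee_pos'],o['tcp_rot'],o['q'],o['time'],need([.478,-.229,.21]))
c=bot.calibration('wrist');im=bot.camera('wrist')[:,:,::-1];cv2.imwrite('pics/w1.png',im);np.save('w1.npy',c,allow_pickle=True)
E
```

```text
time: 1.6
ee_pos: [0.4511, -0.1298, 0.2302]
tcp_rot: [-180.0, -0.1, 152.9]
wrist_force: [0.1, -0.0, 0.4]
opening: 0.0848
grasp_force: 0.0
[ 0.45114013 -0.12984823  0.23024374] [-1.79965697e+02 -9.68151301e-02  1.52926661e+02] [-1.60478026e+01 -5.92733244e+00 -8.70440019e-01  9.51584809e+01
 -1.51547137e-02  1.10255205e+01] 1.6 [-69.1 -76.1  20.2]
```

View pics/w1.png

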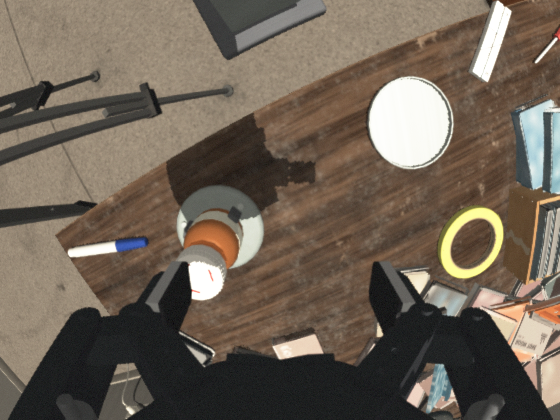

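The wrist view shows the cap top at about (207,280), the stand ellipse centred at (220,228), and the dish centred at about (410,122).

Run:
```python
from h import *
c=np.load('w1.npy',allow_pickle=True).item();im=cv2.imread('pics/w1.png')
g=im.min(2)
for n,(x0,x1,y0,y1),th,z in(('dish',(360,460,65,180),140,.0125),('cap',(175,235,255,305),190,.12)):
    m=(g[y0:y1,x0:x1]>th).astype(np.uint8)
    k=max(cv2.findContours(m,0,2)[0],key=cv2.contourArea)
    e=cv2.fitEllipse(cv2.convexHull(k));u,v=e[0][0]+x0,e[0][1]+y0
    print(n,u,v,e,plane(c,u,v,z,True))
    if n=='dish': # outline cast, circle fit
        P=np.array([plane(c,p[0]+x0,p[1]+y0,z,True)[:2] for p in cv2.convexHull(k)[:,0].astype(float)])
        (a,b,r)=np.linalg.lstsq(np.c_[2*P,np.ones(len(P))],(P**2).sum(1),rcond=None)[0];print('circle',a,b,np.sqrt(r+a*a+b*b))
print(plane(c,220,228,.01,True),plane(c,207,280,.12,True))
ct=bot.calibration('top')
print(tri(ray(c,207,280,True),ray(ct,353.2,241.8)))
```

```text
dish 410.6392021179199 122.23946762084961 ((50.63920211791992, 57.23946762084961), (84.51222229003906, 92.7184829711914), 177.0537872314453) [0.46316369 0.03356273 0.0125    ]
circle 0.4648150702169768 0.03612700698749255 0.05489439080238886
cap 202.8291835784912 279.7971019744873 ((27.82918357849121, 24.797101974487305), (39.53345489501953, 40.61246871948242), 54.584449768066406) [ 0.48507274 -0.22722037  0.12      ]
[ 0.47721494 -0.22549387  0.01      ] [ 0.48692425 -0.22373218  0.12      ]
(array([ 0.4812011 , -0.2243838 ,  0.12660745]), np.float64(0.009902535066070589))
```

```bash
python3 -m crank '[{"gripper":85,"travel":[-36,-37,20],"twist":[0,0,0]},{"gripper":85,"travel":[-35,-37,20],"twist":[0,0,0]},{"gripper":85,"travel":[0,0,0],"twist":[0,0,0]},{"gripper":85,"travel":[0,0,0],"twist":[0,0,0]}]' 20
python3 - <<'E'
from h import *
o,_=axes();print(o['ee_pos'],o['tcp_rot'],o['q'],o['time'],o['wrist_force'])
c=bot.calibration('wrist');im=bot.camera('wrist')[:,:,::-1];cv2.imwrite('pics/w2.png',im);np.save('w2.npy',c,allow_pickle=True)
E
```

```text
time: 2.15
ee_pos: [0.4808, -0.2245, 0.1915]
tcp_rot: [180.0, -0.0, 153.2]
wrist_force: [-0.7, -0.1, 0.4]
opening: 0.0847
grasp_force: 0.0
[ 0.48078377 -0.22454863  0.19147459] [ 1.79983536e+02 -3.02064516e-02  1.53174813e+02] [-2.50441290e+01  1.69305875e+00  2.21869408e+00  9.05553155e+01
  1.73947647e-02  1.78105799e+00] 2.15 [-0.72257722 -0.1338706   0.39780546]
```

View pics/w2.png

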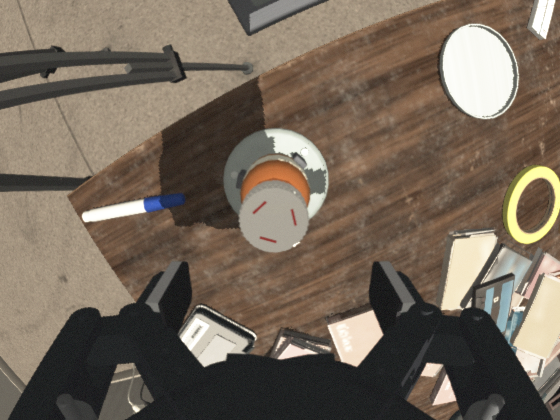

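The wrist view now shows the cap top as a grey disc centred at about (274.5,218.5), radius about 34 px. The stand is centred near column 276 and the dish is at (479,71).

Run:
```python
from h import *
c=np.load('w2.npy',allow_pickle=True).item();im=cv2.imread('pics/w2.png')
hsv=cv2.cvtColor(im,cv2.COLOR_BGR2HSV)
print('row217',[(x,int(hsv[217,x,1]),int(hsv[217,x,2])) for x in list(range(234,246))+list(range(303,315))])
print('col275',[(y,int(hsv[y,275,1]),int(hsv[y,275,2])) for y in list(range(172,194))+list(range(244,258))])
ct=bot.calibration('top')
for z in(.115,.12,.125):
    p=plane(c,274.5,218,z,True); l=plane(c,240,218,z,True);r=plane(c,309,218,z,True)
    print(z,p,np.linalg.norm(l-r))
print(tri(ray(c,274.5,218,True),ray(ct,353.2,241.8)), need(plane(c,274.5,218,.121,True)))
```

```text
row217 [(234, 71, 65), (235, 77, 63), (236, 75, 61), (237, 74, 62), (238, 49, 78), (239, 32, 126), (240, 31, 165), (241, 27, 169), (242, 28, 173), (243, 27, 172), (244, 27, 172), (245, 27, 172), (303, 30, 170), (304, 27, 169), (305, 30, 172), (306, 29, 170), (307, 29, 161), (308, 20, 170), (309, 18, 188), (310, 20, 189), (311, 22, 161), (312, 48, 133), (313, 67, 122), (314, 76, 117)]
col275 [(172, 171, 192), (173, 171, 197), (174, 171, 200), (175, 168, 206), (176, 170, 207), (177, 170, 204), (178, 177, 171), (179, 165, 159), (180, 86, 152), (181, 37, 143), (182, 31, 146), (183, 25, 150), (184, 26, 154), (185, 26, 148), (186, 23, 145), (187, 25, 150), (188, 27, 170), (189, 27, 172), (190, 27, 173), (191, 29, 174), (192, 28, 171), (193, 28, 173), (244, 30, 172), (245, 30, 170), (246, 28, 172), (247, 29, 170), (248, 30, 171), (249, 28, 172), (250, 30, 171), (251, 30, 168), (252, 51, 151), (253, 86, 133), (254, 97, 126), (255, 98, 122), (256, 99, 116), (257, 92, 114)]
0.115 [ 0.48044428 -0.22931508  0.115     ] 0.04964217218371385
0.12 [ 0.47886501 -0.22842285  0.12      ] 0.04850946863409317
0.125 [ 0.47728575 -0.22753062  0.125     ] 0.047376765084472555
(array([ 0.4780631 , -0.22841149,  0.12252226]), np.float64(0.0008656178340140704)) [ 0.4 -4.6 70.9]
```

```bash
python3 -m crank '[{"gripper":85,"travel":[0,-5,30],"twist":[0,0,0]},{"gripper":85,"travel":[0,0,35],"twist":[0,0,0]},{"gripper":70,"travel":[0,0,33],"twist":[0,0,0]},{"gripper":60,"travel":[0,0,0],"twist":[0,0,0]},{"gripper":54,"travel":[0,0,0],"twist":[0,0,0]},{"gripper":54,"travel":[0,0,0],"twist":[0,0,0]}]' 20
python3 - <<'E'
from h import *
o,_=axes();print(need([.478,-.2284,.093]),o['wrist_force'],o['opening'])
c=bot.calibration('wrist');im=bot.camera('wrist')[:,:,::-1];cv2.imwrite('pics/w3.png',im)
E
```

```text
time: 2.95
ee_pos: [0.4796, -0.2302, 0.0953]
tcp_rot: [180.0, 0.2, 153.2]
wrist_force: [-0.0, -0.5, -0.0]
opening: 0.0538
grasp_force: 0.0
[2.2 0.9 2.3] [-9.54039553e-03 -5.13476142e-01 -2.49072077e-05] 0.05383238986817007
```

View pics/w3.png

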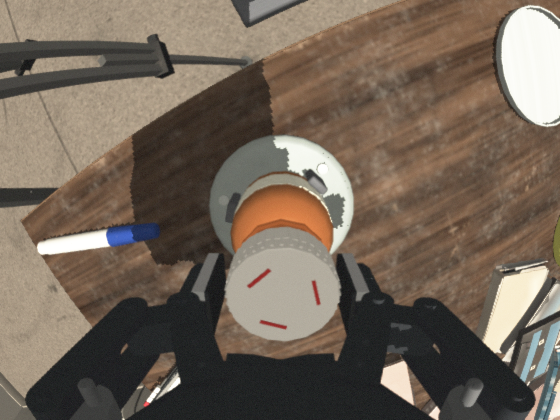

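The cap sits between the pads: disc columns 226–340, bottom edge at row 341, fingers' inner edges at about 222 and 341. I'll work out the along-x offset from its rim rows.

Run:
```python
from h import *
im=cv2.imread('pics/w3.png');c=bot.calibration('wrist');h=cv2.cvtColor(im,cv2.COLOR_BGR2HSV)
print([(y,int(h[y,283,2])) for y in list(range(232,262,2))+list(range(334,346))])
print([(x,int(h[290,x,2])) for x in list(range(214,232))+list(range(334,350))])
p=[plane(c,u,v,.122,True) for u,v in((283,341),(226,292),(340,292))]
print([need(q) for q in p])
print([need(plane(c,283,v,.122,True)) for v in (238,246,254)])
```

```text
[(232, 153), (234, 149), (236, 152), (238, 159), (240, 155), (242, 149), (244, 163), (246, 153), (248, 181), (250, 182), (252, 177), (254, 178), (256, 174), (258, 177), (260, 177), (334, 179), (335, 178), (336, 178), (337, 180), (338, 177), (339, 179), (340, 170), (341, 140), (342, 122), (343, 114), (344, 110), (345, 114)]
[(214, 30), (215, 33), (216, 27), (217, 31), (218, 28), (219, 25), (220, 31), (221, 29), (222, 26), (223, 37), (224, 83), (225, 129), (226, 164), (227, 176), (228, 177), (229, 179), (230, 177), (231, 178), (334, 178), (335, 180), (336, 180), (337, 175), (338, 162), (339, 130), (340, 74), (341, 36), (342, 22), (343, 26), (344, 32), (345, 30), (346, 32), (347, 33), (348, 35), (349, 30)]
[array([-25.1,   0.8, -27. ]), array([  2.2, -23.5, -27. ]), array([  2.1,  24.8, -27. ])]
[array([ 27.5,   0.6, -27.1]), array([ 24. ,   0.6, -27.1]), array([ 20.5,   0.6, -27.1])]
```

```bash
python3 -m crank '[{"gripper":54,"travel":[0,0.7,2],"twist":[0,0,0]},{"gripper":50,"travel":[0,0,0],"twist":[0,0,0]},{"gripper":46,"travel":[0,0,0],"twist":[0,0,0]},{"gripper":44,"travel":[0,0,0],"twist":[0,0,0]},{"gripper":40,"travel":[0,0,0],"twist":[0,0,0]}]' 20; python3 -c "
from h import *
o,R=axes();print(R.T@o['wrist_force'],o['ee_pos'])"
```

```text
time: 3.62
ee_pos: [0.4791, -0.2294, 0.0915]
tcp_rot: [180.0, 0.0, 153.1]
wrist_force: [-0.1, 2.5, 4.5]
opening: 0.0478
grasp_force: 20.6
[ 1.25942944  2.16863488 -4.5369386 ] [ 0.47910065 -0.22942414  0.09151255]
```

```bash
python3 -m crank '[{"gripper":40,"travel":[0,0,0],"twist":[0,0,0]},{"gripper":40,"travel":[0,0,0],"twist":[0,0,0]},{"gripper":40,"travel":[0,0,1],"twist":[0,0,0]},{"gripper":40,"travel":[0,0,1],"twist":[0,0,0]},{"gripper":40,"travel":[0,0,0],"twist":[0,0,0]}]' 60; python3 -c "
from h import *
o,R=axes();print(R.T@o['wrist_force'],o['ee_pos'])"
```

```text
time: 4.25
ee_pos: [0.4791, -0.2294, 0.0893]
tcp_rot: [180.0, 0.0, 153.1]
wrist_force: [0.6, 2.8, 3.9]
opening: 0.0467
grasp_force: 60.7
[ 0.70378312  2.73092884 -3.94319111] [ 0.47907357 -0.2294387   0.08926254]
```

```bash
python3 -m crank '[{"gripper":40,"travel":[0,0,1],"twist":[0,0,0]},{"gripper":40,"travel":[0,0,0.7],"twist":[0,0,0]},{"gripper":40,"travel":[0,0,0],"twist":[0,0,0]}]'
```

```text
time: 4.62
ee_pos: [0.4791, -0.2294, 0.0876]
tcp_rot: [180.0, 0.0, 153.1]
wrist_force: [0.6, 4.4, 4.6]
opening: 0.0464
grasp_force: 60.7
```

```bash
python3 -m crank '[{"gripper":40,"travel":[0,0,0.7],"twist":[0,0,0]},{"gripper":40,"travel":[0,0,0],"twist":[0,0,0]}]'
```

```text
time: 4.88
ee_pos: [0.4791, -0.2295, 0.0869]
tcp_rot: [180.0, 0.0, 153.1]
wrist_force: [1.4, 3.9, 5.7]
opening: 0.0465
grasp_force: 60.7
```

```bash
python3 -m crank '[{"gripper":40,"travel":[0,0.4,0.7],"twist":[0,0,0]},{"gripper":40,"travel":[0,0,0],"twist":[0,0,0]}]'
```

```text
time: 5.12
ee_pos: [0.4791, -0.2294, 0.0863]
tcp_rot: [-180.0, 0.0, 153.1]
wrist_force: [-0.4, 1.3, 5.7]
opening: 0.0464
grasp_force: 60.9
```

```bash
python3 -m crank '[{"gripper":40,"travel":[0,0,0.7],"twist":[0,0,0]},{"gripper":40,"travel":[0,0,0],"twist":[0,0,0]}]'
```

```text
time: 5.38
ee_pos: [0.4791, -0.2294, 0.0856]
tcp_rot: [-180.0, 0.0, 153.1]
wrist_force: [0.4, 1.6, 5.2]
opening: 0.0465
grasp_force: 60.9
```

```bash
python3 -m crank '[{"gripper":40,"travel":[0,0,0.7],"twist":[0,0,0]},{"gripper":40,"travel":[0,0,0.5],"twist":[0,0,0]},{"gripper":40,"travel":[0,0,0],"twist":[0,0,0]}]'
```

```text
time: 5.75
ee_pos: [0.4791, -0.2294, 0.0844]
tcp_rot: [-180.0, 0.0, 153.1]
wrist_force: [-1.0, 1.9, 5.4]
opening: 0.0466
grasp_force: 60.9
```

```bash
python3 -m crank '[{"gripper":40,"travel":[0,0,0.7],"twist":[0,0,0]},{"gripper":40,"travel":[0,0,0],"twist":[0,0,0]}]'
```

```text
time: 6.0
ee_pos: [0.4791, -0.2294, 0.0838]
tcp_rot: [-180.0, 0.0, 153.1]
wrist_force: [-0.7, 2.0, 5.8]
opening: 0.0466
grasp_force: 60.9
```

```bash
python3 -m crank '[{"gripper":40,"travel":[0,0,0.7],"twist":[0,0,0]},{"gripper":40,"travel":[0,0,0.5],"twist":[0,0,0]},{"gripper":40,"travel":[0,0,0],"twist":[0,0,0]}]'
```

```text
time: 6.38
ee_pos: [0.4791, -0.2294, 0.0831]
tcp_rot: [-180.0, 0.0, 153.1]
wrist_force: [-2.1, 2.5, 9.6]
opening: 0.0462
grasp_force: 61.2
```

```bash
python3 -m crank '[{"gripper":40,"travel":[0,0,0.7],"twist":[0,0,0]},{"gripper":40,"travel":[0,0,0],"twist":[0,0,0]}]'
```

```text
time: 6.62
ee_pos: [0.4792, -0.2294, 0.083]
tcp_rot: [-180.0, 0.1, 153.1]
wrist_force: [-3.0, 3.3, 13.5]
opening: 0.0464
grasp_force: 61.6
```

```bash
python3 -m crank '[{"gripper":40,"travel":[0,0,0],"twist":[0,0,-0.06]},{"gripper":40,"travel":[0,0,0],"twist":[0,0,-0.07]},{"gripper":40,"travel":[0,0,0],"twist":[0,0,0]}]'
```

```text
time: 7.0
ee_pos: [0.4796, -0.2297, 0.083]
tcp_rot: [-179.9, 0.1, 160.6]
wrist_force: [-1.3, 0.9, 12.2]
opening: 0.0463
grasp_force: 61.6
```

```bash
python3 -m crank '[{"gripper":40,"travel":[0,0,0],"twist":[0,0,-0.07]},{"gripper":40,"travel":[0,0,0],"twist":[0,0,-0.07]},{"gripper":40,"travel":[0,0,0],"twist":[0,0,0]}]';python3 -c "
from h import *
print(axes()[0]['torque'])"
```

```text
time: 7.38
ee_pos: [0.4797, -0.2299, 0.0831]
tcp_rot: [-179.9, 0.1, 168.6]
wrist_force: [-0.3, 0.5, 12.1]
opening: 0.0466
grasp_force: 61.5
[0.15167056 0.03988031 0.0041225 ]
```

```bash
python3 -m crank '[{"gripper":40,"travel":[0,0,0],"twist":[0,0,-0.07]},{"gripper":40,"travel":[0,0,0],"twist":[0,0,-0.07]},{"gripper":40,"travel":[0,0,0],"twist":[0,0,0]}]';python3 -c "
from h import *
print(axes()[0]['torque'])"
```

```text
time: 7.75
ee_pos: [0.4798, -0.2299, 0.0831]
tcp_rot: [-179.9, 0.1, 176.7]
wrist_force: [-0.2, 1.5, 11.9]
opening: 0.0462
grasp_force: 61.5
[ 0.08546834 -0.04519924  0.03910105]
```

```bash
python3 -m crank '[{"gripper":40,"travel":[0,0,0],"twist":[0,0,-0.07]},{"gripper":40,"travel":[0,0,0],"twist":[0,0,-0.07]},{"gripper":40,"travel":[0,0,0],"twist":[0,0,0]}]';python3 -c "
from h import *
print(axes()[0]['torque'])"
```

```text
time: 8.12
ee_pos: [0.4799, -0.2299, 0.0831]
tcp_rot: [-179.9, 0.1, -175.3]
wrist_force: [-0.5, 0.8, 11.8]
opening: 0.0466
grasp_force: 61.5
[ 0.16695075 -0.07045145  0.04160942]
```

Run:
```python
from h import *
im=bot.camera('wrist')[:,:,::-1]
w=cv2.imread('pics/w3.png')
f=lambda a:cv2.resize(a[130:380,180:380],None,fx=2,fy=2.2)
cv2.imwrite('pics/w4.png',np.hstack([f(w),f(im)]))
```

```text
(no output)
```

View pics/w4.png

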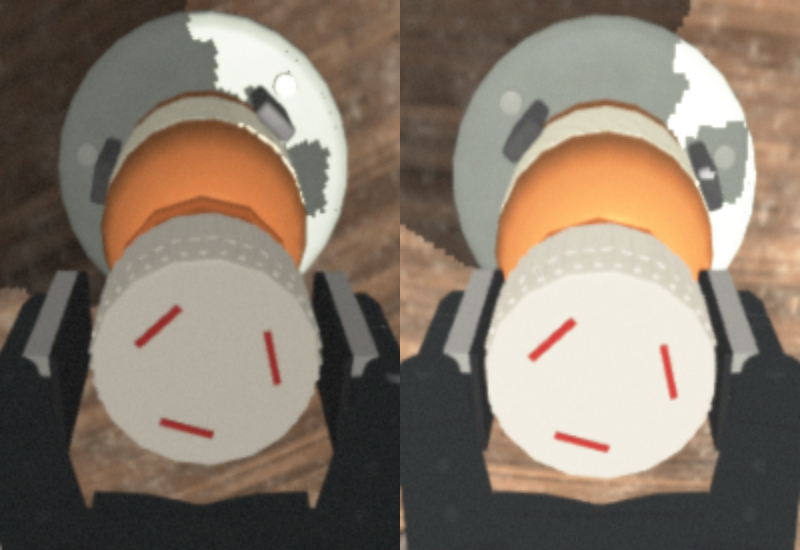

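The cap-top marks have turned exactly with the fingers (same places in both crops), so the shell isn't slipping in the pads. I'll keep turning.

```bash
python3 -m crank '[{"gripper":40,"travel":[0,0,0.2],"twist":[0,0,-0.07]},{"gripper":40,"travel":[0,0,0],"twist":[0,0,-0.07]},{"gripper":40,"travel":[0,0,0],"twist":[0,0,-0.07]},{"gripper":40,"travel":[0,0,0],"twist":[0,0,0]}]';python3 -c "
from h import *
print(axes()[0]['torque'])"
```

```text
time: 8.68
ee_pos: [0.48, -0.2299, 0.0831]
tcp_rot: [-179.8, 0.1, -163.3]
wrist_force: [0.1, 0.0, 12.9]
opening: 0.0467
grasp_force: 61.6
[ 0.21841711 -0.09440439  0.04655544]
```

```bash
python3 -m crank '[{"gripper":40,"travel":[0,0,0],"twist":[0,0,-0.07]},{"gripper":40,"travel":[0,0,0],"twist":[0,0,-0.07]},{"gripper":40,"travel":[0,0,0],"twist":[0,0,-0.07]},{"gripper":40,"travel":[0,0,0],"twist":[0,0,0]}]';python3 -c "
from h import *
print(axes()[0]['torque'])"
```

```text
time: 9.18
ee_pos: [0.4799, -0.2299, 0.0821]
tcp_rot: [-179.9, 0.0, -151.2]
wrist_force: [2.6, 0.4, 5.4]
opening: 0.0466
grasp_force: 61.1
[-0.03309559 -0.53714626 -0.0189715 ]
```

```bash
python3 -m crank '[{"gripper":40,"travel":[0,0,0.6],"twist":[0,0,0]},{"gripper":40,"travel":[0,0,0],"twist":[0,0,0]}]'
```

```text
time: 9.43
ee_pos: [0.4799, -0.2299, 0.0816]
tcp_rot: [-179.9, 0.0, -151.3]
wrist_force: [2.0, -0.6, 5.8]
opening: 0.0463
grasp_force: 61.1
```

```bash
python3 -m crank '[{"gripper":40,"travel":[0,0,0.4],"twist":[0,0,0]},{"gripper":40,"travel":[0,0,0],"twist":[0,0,0]}]'; python3 -c "
from h import *
print(axes()[0]['torque'],axes()[0]['q'])"
```

```text
time: 9.68
ee_pos: [0.4799, -0.2299, 0.0812]
tcp_rot: [-179.9, 0.0, -151.3]
wrist_force: [2.2, -0.3, 6.4]
opening: 0.0462
grasp_force: 61.1
[-0.02163293 -0.53786054 -0.01684537] [-2.55720160e+01  2.13593849e+00 -9.49904762e+00  7.82281360e+01
 -3.94182779e-02 -5.42701675e+01]
```

```bash
python3 -m crank '[{"gripper":40,"travel":[0,0,0.5],"twist":[0,0,0]},{"gripper":40,"travel":[0,0,0],"twist":[0,0,0]}]'
```

```text
time: 9.93
ee_pos: [0.48, -0.2299, 0.0812]
tcp_rot: [-179.8, 0.1, -151.3]
wrist_force: [1.4, 0.4, 10.0]
opening: 0.047
grasp_force: 61.3
```

```bash
python3 -m crank '[{"gripper":40,"travel":[0,0,0.4],"twist":[0,0,0]},{"gripper":40,"travel":[0,0,0],"twist":[0,0,0]}]'; python3 -c "
from h import *
print(axes()[0]['torque'])"
```

```text
time: 10.18
ee_pos: [0.48, -0.2299, 0.0811]
tcp_rot: [-179.8, 0.1, -151.3]
wrist_force: [1.0, 1.4, 12.5]
opening: 0.0465
grasp_force: 61.5
[ 0.19325256 -0.06445849  0.04798375]
```

```bash
python3 -m crank '[{"gripper":40,"travel":[0,0,0.1],"twist":[0,0,-0.07]},{"gripper":40,"travel":[0,0,0],"twist":[0,0,-0.07]},{"gripper":40,"travel":[0,0,0],"twist":[0,0,-0.07]},{"gripper":40,"travel":[0,0,0],"twist":[0,0,0]}]';python3 -c "
from h import *
print(axes()[0]['torque'])"
```

```text
time: 10.68
ee_pos: [0.4802, -0.2298, 0.0811]
tcp_rot: [-179.8, 0.1, -139.2]
wrist_force: [1.1, 1.3, 12.9]
opening: 0.0466
grasp_force: 61.5
[ 0.33315798 -0.17046391  0.01207705]
```

```bash
python3 -m crank '[{"gripper":40,"travel":[0,0,0],"twist":[0,0,-0.07]},{"gripper":40,"travel":[0,0,0],"twist":[0,0,-0.07]},{"gripper":40,"travel":[0,0,0],"twist":[0,0,-0.07]},{"gripper":40,"travel":[0,0,0],"twist":[0,0,0]}]';python3 -c "
from h import *
print(axes()[0]['torque'])"
```

```text
time: 11.18
ee_pos: [0.4802, -0.2297, 0.0811]
tcp_rot: [-179.8, 0.0, -127.2]
wrist_force: [1.8, 2.6, 12.9]
opening: 0.0463
grasp_force: 61.6
[ 0.47431347 -0.18791603  0.00707414]
```

```bash
python3 -m crank '[{"gripper":40,"travel":[0,0,0],"twist":[0,0,-0.07]},{"gripper":40,"travel":[0,0,0],"twist":[0,0,-0.07]},{"gripper":40,"travel":[0,0,0],"twist":[0,0,-0.07]},{"gripper":40,"travel":[0,0,0],"twist":[0,0,0]}]';python3 -c "
from h import *
print(axes()[0]['torque'])"
```

```text
time: 11.68
ee_pos: [0.4801, -0.2296, 0.0811]
tcp_rot: [-179.8, -0.0, -115.1]
wrist_force: [0.9, 3.2, 14.8]
opening: 0.0468
grasp_force: 61.6
[ 0.60283298 -0.15622563 -0.07736275]
```

```bash
python3 -m crank '[{"gripper":40,"travel":[0,0,0],"twist":[0,0,-0.07]},{"gripper":40,"travel":[0,0,0],"twist":[0,0,-0.07]},{"gripper":40,"travel":[0,0,0],"twist":[0,0,-0.07]},{"gripper":40,"travel":[0,0,0],"twist":[0,0,0]}]';python3 -c "
from h import *
print(axes()[0]['torque'])"
```

```text
time: 12.18
ee_pos: [0.48, -0.2296, 0.0811]
tcp_rot: [-179.8, -0.0, -103.1]
wrist_force: [1.4, 2.8, 12.7]
opening: 0.0464
grasp_force: 61.6
[ 0.62161517 -0.08632537  0.01244873]
```

```bash
python3 -m crank '[{"gripper":40,"travel":[0,0,-2],"twist":[0,0,0]},{"gripper":40,"travel":[0,0,-3],"twist":[0,0,0]},{"gripper":40,"travel":[0,0,-3],"twist":[0,0,0]},{"gripper":40,"travel":[0,0,-3],"twist":[0,0,0]},{"gripper":40,"travel":[0,0,-2],"twist":[0,0,0]},{"gripper":40,"travel":[0,0,0],"twist":[0,0,0]}]'
```

```text
time: 12.92
ee_pos: [0.4791, -0.2293, 0.0924]
tcp_rot: [180.0, -0.0, -103.2]
wrist_force: [3.7, -0.8, 3.3]
opening: 0.0465
grasp_force: 61.6
```

```bash
python3 -m crank '[{"gripper":40,"travel":[0,0,-1],"twist":[0,0,0]},{"gripper":40,"travel":[0,0,-1],"twist":[0,0,0]},{"gripper":40,"travel":[0,0,0],"twist":[0,0,0]}]'
```

```text
time: 13.3
ee_pos: [0.4787, -0.2289, 0.0939]
tcp_rot: [179.9, 0.0, -103.2]
wrist_force: [0.6, -0.4, -1.7]
opening: 0.0465
grasp_force: 61.5
```

```bash
python3 -m crank '[{"gripper":40,"travel":[0,0,-1],"twist":[0,0,0]},{"gripper":40,"travel":[0,0,-1],"twist":[0,0,0]},{"gripper":40,"travel":[0,0,0],"twist":[0,0,0]}]'
```

```text
time: 13.68
ee_pos: [0.4792, -0.2291, 0.0966]
tcp_rot: [-180.0, -0.0, -103.2]
wrist_force: [-0.4, 0.2, -0.9]
opening: 0.0465
grasp_force: 61.6
```

```bash
python3 -m crank '[{"gripper":40,"travel":[0,0,-1],"twist":[0,0,0]},{"gripper":40,"travel":[0,0,0],"twist":[0,0,0]}]'
```

```text
time: 13.92
ee_pos: [0.4792, -0.2291, 0.0976]
tcp_rot: [-180.0, -0.0, -103.2]
wrist_force: [-0.8, 0.7, -0.6]
opening: 0.0467
grasp_force: 61.6
```

```bash
python3 -m crank '[{"gripper":40,"travel":[0,0,-5],"twist":[0,0,0]},{"gripper":40,"travel":[0,0,-10],"twist":[0,0,0]},{"gripper":40,"travel":[0,0,-15],"twist":[0,0,0]},{"gripper":40,"travel":[0,0,-15],"twist":[0,0,0]},{"gripper":40,"travel":[0,0,-15],"twist":[0,0,0]},{"gripper":40,"travel":[0,0,0],"twist":[0,0,0]}]'
python3 - <<'E'
from h import *
print(need([.4648,.0365,.158]))
im=bot.camera('side')[:,:,::-1]; cv2.imwrite('pics/s5.png',cv2.resize(im[150:290,190:340],None,fx=4,fy=4))
E
```

```text
time: 14.68
ee_pos: [0.4798, -0.2294, 0.1592]
tcp_rot: [-179.9, -0.0, -103.2]
wrist_force: [0.3, 0.2, -1.4]
opening: 0.0466
grasp_force: 61.6
[-255.5   75.2    0.8]
```

View pics/s5.png

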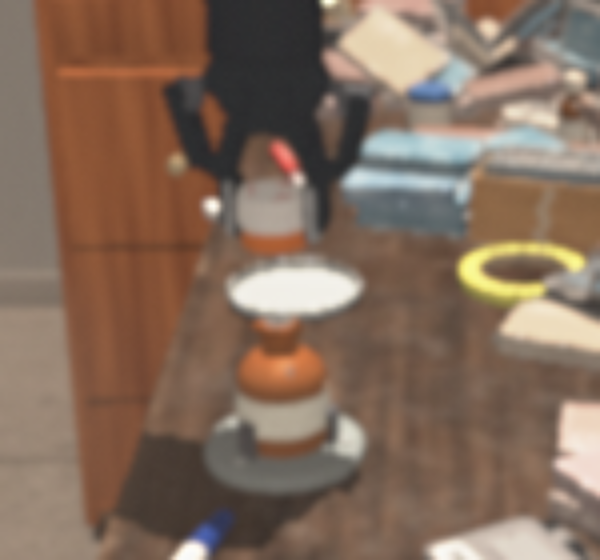

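The side view shows the cap with its orange collar in the gripper at (275,210) in the crop, clear of the bare neck. Next is the move to the dish.

```bash
python3 -m crank '[{"gripper":40,"travel":[-20,6,0],"twist":[0,0,0]},{"gripper":40,"travel":[-32,9.4,0],"twist":[0,0,0]},{"gripper":40,"travel":[-32,9.4,0],"twist":[0,0,0]},{"gripper":40,"travel":[-32,9.4,0],"twist":[0,0,0]},{"gripper":40,"travel":[-32,9.4,0],"twist":[0,0,0]},{"gripper":40,"travel":[-32,9.4,0],"twist":[0,0,0]},{"gripper":40,"travel":[-32,9.4,0],"twist":[0,0,0]},{"gripper":40,"travel":[-28,8,0],"twist":[0,0,0]},{"gripper":40,"travel":[-15.5,4.8,0],"twist":[0,0,0]},{"gripper":40,"travel":[0,0,0],"twist":[0,0,0]},{"gripper":40,"travel":[0,0,0],"twist":[0,0,0]}]'
python3 - <<'E'
from h import *
print(need([.4648,.0365,.03]),axes()[0]['tcp_rot'])
E
```

```text
time: 16.1
ee_pos: [0.464, 0.0364, 0.1573]
tcp_rot: [180.0, -0.0, -103.2]
wrist_force: [-0.5, -0.7, -1.3]
opening: 0.0464
grasp_force: 61.6
[ -0.3  -0.8 127.3] [ 1.79990208e+02 -1.82033824e-02 -1.03162787e+02]
```

```bash
python3 -m crank '[{"gripper":40,"travel":[0,0,20],"twist":[0,0,0]},{"gripper":40,"travel":[0,0,30],"twist":[0,0,0]},{"gripper":40,"travel":[0,0,30],"twist":[0,0,0]},{"gripper":40,"travel":[0,0,25],"twist":[0,0,0]},{"gripper":40,"travel":[0,0,15],"twist":[0,0,0]},{"gripper":40,"travel":[0,0,8],"twist":[0,0,0]},{"gripper":40,"travel":[0,0,4],"twist":[0,0,0]},{"gripper":40,"travel":[0,0,0],"twist":[0,0,0]}]'
```

```text
time: 17.1
ee_pos: [0.4644, 0.0368, 0.0259]
tcp_rot: [-180.0, 0.0, -103.2]
wrist_force: [-0.1, 0.2, -1.5]
opening: 0.0468
grasp_force: 61.6
```

```bash
python3 -m crank '[{"gripper":40,"travel":[0,0,2],"twist":[0,0,0]},{"gripper":40,"travel":[0,0,2],"twist":[0,0,0]},{"gripper":40,"travel":[0,0,2],"twist":[0,0,0]},{"gripper":40,"travel":[0,0,2],"twist":[0,0,0]},{"gripper":40,"travel":[0,0,0],"twist":[0,0,0]}]'
```

```text
time: 17.73
ee_pos: [0.4639, 0.0368, 0.0173]
tcp_rot: [180.0, -0.0, -103.2]
wrist_force: [-0.0, 0.2, -0.6]
opening: 0.0467
grasp_force: 61.6
```

```bash
python3 -m crank '[{"gripper":40,"travel":[0,0,1.5],"twist":[0,0,0]},{"gripper":40,"travel":[0,0,1.5],"twist":[0,0,0]},{"gripper":40,"travel":[0,0,1.5],"twist":[0,0,0]},{"gripper":40,"travel":[0,0,0],"twist":[0,0,0]}]'
```

```text
time: 18.23
ee_pos: [0.464, 0.0368, 0.0128]
tcp_rot: [180.0, -0.0, -103.2]
wrist_force: [0.2, 0.3, -0.5]
opening: 0.0466
grasp_force: 61.6
```

```bash
python3 -m crank '[{"gripper":40,"travel":[0,0,1],"twist":[0,0,0]},{"gripper":40,"travel":[0,0,1],"twist":[0,0,0]},{"gripper":40,"travel":[0,0,0],"twist":[0,0,0]}]'
```

```text
time: 18.6
ee_pos: [0.464, 0.0368, 0.0109]
tcp_rot: [180.0, -0.0, -103.2]
wrist_force: [0.0, -0.3, -0.8]
opening: 0.0465
grasp_force: 61.6
```

```bash
python3 -m crank '[{"gripper":40,"travel":[0,0,1],"twist":[0,0,0]},{"gripper":40,"travel":[0,0,1],"twist":[0,0,0]},{"gripper":40,"travel":[0,0,0],"twist":[0,0,0]}]'
```

```text
time: 18.98
ee_pos: [0.464, 0.0368, 0.0089]
tcp_rot: [180.0, -0.0, -103.2]
wrist_force: [-0.7, 0.9, -0.8]
opening: 0.0469
grasp_force: 61.6
```

```bash
python3 -m crank '[{"gripper":40,"travel":[0,0,0.7],"twist":[0,0,0]},{"gripper":40,"travel":[0,0,0.7],"twist":[0,0,0]},{"gripper":40,"travel":[0,0,0],"twist":[0,0,0]}]'
```

```text
time: 19.35
ee_pos: [0.464, 0.0368, 0.0075]
tcp_rot: [180.0, -0.0, -103.2]
wrist_force: [-0.2, -0.8, -0.3]
opening: 0.0464
grasp_force: 61.6
```

```bash
python3 -m crank '[{"gripper":40,"travel":[0,0,0.7],"twist":[0,0,0]},{"gripper":40,"travel":[0,0,0.7],"twist":[0,0,0]},{"gripper":40,"travel":[0,0,0],"twist":[0,0,0]}]'
python3 - <<'E'
from h import *
im=bot.camera('side')[:,:,::-1]; a=cv2.resize(im[150:290,190:340],None,fx=3,fy=4)
w=bot.camera('wrist')[:,:,::-1]; b=cv2.resize(w[100:400,150:410],(345,560))
cv2.imwrite('pics/s6.png',np.hstack([a,b]))
E
```

```text
time: 19.73
ee_pos: [0.4641, 0.0368, 0.0063]
tcp_rot: [-180.0, 0.0, -103.2]
wrist_force: [-1.1, 0.0, -0.0]
opening: 0.0466
grasp_force: 61.7
```

View pics/s6.png

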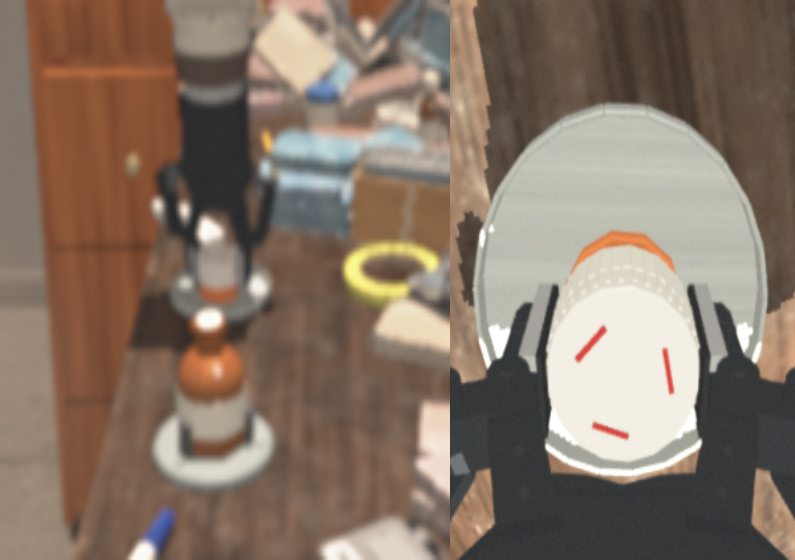

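The cap, collar down, stands inside the dish and is laterally central between the rim edges. The wrist force is starting to rise, so contact is close.

```bash
python3 -m crank '[{"gripper":40,"travel":[0,0,0.6],"twist":[0,0,0]},{"gripper":40,"travel":[0,0,0.4],"twist":[0,0,0]},{"gripper":40,"travel":[0,0,0],"twist":[0,0,0]}]'
```

```text
time: 20.2
ee_pos: [0.4642, 0.0368, 0.0053]
tcp_rot: [-180.0, 0.0, -103.2]
wrist_force: [-1.0, 0.5, 3.7]
opening: 0.0461
grasp_force: 61.9
```

```bash
python3 -m crank '[{"gripper":44,"travel":[0,0,0],"twist":[0,0,0]},{"gripper":46,"travel":[0,0,0],"twist":[0,0,0]},{"gripper":48,"travel":[0,0,0],"twist":[0,0,0]},{"gripper":50,"travel":[0,0,0],"twist":[0,0,0]},{"gripper":53,"travel":[0,0,0],"twist":[0,0,0]},{"gripper":58,"travel":[0,0,0],"twist":[0,0,0]},{"gripper":60,"travel":[0,0,0],"twist":[0,0,0]},{"gripper":60,"travel":[0,0,0],"twist":[0,0,0]}]' 20
```

```text
time: 21.2
ee_pos: [0.4641, 0.0368, 0.0052]
tcp_rot: [180.0, -0.0, -103.2]
wrist_force: [0.0, 1.0, -0.1]
opening: 0.0599
grasp_force: 0.0
```

```bash
python3 -m crank '[{"gripper":60,"travel":[0,0,-5],"twist":[0,0,0]},{"gripper":60,"travel":[0,0,-10],"twist":[0,0,0]},{"gripper":60,"travel":[0,0,-20],"twist":[0,0,0]},{"gripper":60,"travel":[0,0,-30],"twist":[0,0,0]},{"gripper":60,"travel":[0,0,-40],"twist":[0,0,0]},{"gripper":60,"travel":[0,0,-40],"twist":[0,0,0]},{"gripper":60,"travel":[0,0,0],"twist":[0,0,0]},{"gripper":60,"travel":[0,0,0],"twist":[0,0,0]}]'
python3 - <<'E'
from h import *
c=bot.calibration('wrist')
w=bot.camera('wrist')[:,:,::-1];cv2.imwrite('pics/w7.png',w)
t=bot.camera('top')[:,:,::-1];cv2.imwrite('pics/t7.png',t)
np.save('w7.npy',c,allow_pickle=True)
E
```

```text
time: 22.2
ee_pos: [0.464, 0.0368, 0.1501]
tcp_rot: [-180.0, -0.0, -103.2]
wrist_force: [-0.3, 0.4, -0.8]
opening: 0.0604
grasp_force: 0.0
```

View pics/w7.png

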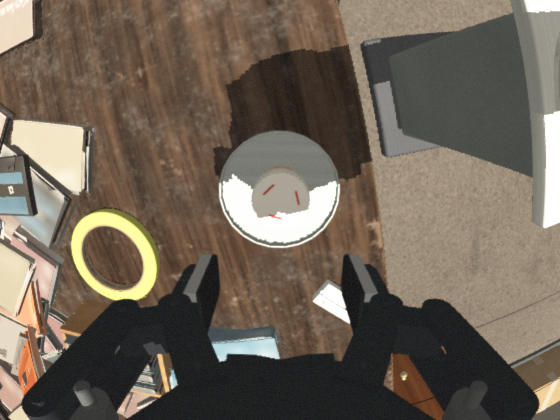

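The cap stands in the dish, its top at about (281,195), with the dish centred at (280,189). I'll check the offset, then hand in.

Run:
```python
from h import *
c=np.load('w7.npy',allow_pickle=True).item()
a,b=plane(c,281,195,.0395,True),plane(c,280,189,.0125,True);print(a,b,np.hypot(*(a-b)[:2]))
if np.hypot(*(a-b)[:2])<.013: print(bot.job_done())
```

```text
[0.46174564 0.0314899  0.0395    ] [0.46305197 0.03336973 0.0125    ] 0.0022891617429847046
the job is handed in; nothing more can be done
None
```

The bottle is open, and the cap was set down upright in the dish, about 2 mm from its centre by the last wrist picture; the job is handed in, at about 22 s of the 72 s allowed, but no verdict came back.

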